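# Hold the new handle on the drawer front for screwing

## Robot

A 7-joint arm with a two-finger parallel gripper is mounted at the origin on a cart in front of the work surface, level with it; the furniture and walls round the work are solid. World frame = base frame: x ahead of the robot, y to its left, z up, the work surface at z = 0. Lengths are in m, angles in rad, forces in N, time in s.
With the tool pointing down it reaches from about 0.35 to 0.9 m from the base axis. Payload 8.1 kg.
Tool frame: the origin (TCP) lies midway between the tips of the shut fingers; the grasp point (between the pads) lies 19 mm behind it; z points along the fingers, y is the line along which they close (so a half turn about z gives the same grasp; the last joint's range is limited). The gripper opens to 92 mm and grips with 3 to 60 N. Pads are 19 mm wide; open, the fingers measure 130 mm over their backs; the gripper's body (75 mm by 190 mm) begins 47 mm behind the grasp point.
Start: joints at [1.236, 0.434, 0.025, 1.573, -0.012, 1.134, -0.075], TCP at [0.144, -0.608, 0.227] pointing down, gripper open.
Joint ranges: [-2.62, 2.62], [-0.44, 2.09], [-1.27, 1.32], [0.08, 2.57], [-1.32, 4.46], [0.12, 2], [-2.74, 2.74]. Speed limits (rad/s): [2.22, 2.22, 3.01, 3.01, 3.14, 3.14, 3.14].

## Interface

Orientations are given as a rotation vector (axis times angle).
In Python, from cell import arm gives the robot as it stands.
- The arm moves only by the tool carry_out, never from a script. Its arguments are lists of equal length, an entry for each row: "claw": the finger opening in cm, from 0 to 9.18; "delta_pos": the shift along the tool's x, y, z in cm, a list of three; "angular": the turn, a rotation vector about the tool's x, y, z in rad, a list of three. In form: {"claw": [claw, ...], "delta_pos": [[dx, dy, dz], ...], "angular": [[ax, ay, az], ...]}. A call has 1 to 20 rows; each row shifts and turns the commanded pose from where the row before left it, along the tool's axes as they then stand; what a row does not reach is not made up. A row lasts 1/10 s, in which the tool goes at most 50 mm and 8.59 degrees, less where a joint would pass 70% of its speed; a pose out of reach is approached as far as the arm can. A call with a gripper value outside its range is refused whole. The fingers move at their own pace and stop on an object; "force" is the grip in N (left out, the last holds). Time passes only in rows, so rows that do not move let the fingers close. It gives the time, the measured TCP pose, the force, the opening and the grip force at its end, in the units of the state.
- arm.observe(): the state, without advancing time (a new reading comes with each control period).
- arm.get_image(name): name is "scene" or "top" or "wrist"; returns a dict with "frame" (384x512x3 uint8, red, green, blue), "mtx" (3x3 intrinsics, pixels), "T" (4x4, takes a point from camera to world coordinates). Camera axes: x right, y down, z forward; pixel columns grow to the right and rows downward; lengths in m; the calibration is good to about 2 mm. The wrist camera is an equidistant fisheye: a pixel r from the principal point sees the ray r / f radians off the axis. A picture is of the moment at which its call begins. There is no depth.
- arm.sign_off(): hands the job in; it is judged then, once.
Trained networks look in a picture, given as the dict that the camera call returned (one of the last four; its "shot" number tells which), for a name from the list of things; names that differ only in an ending like _2 or _b are one class to them, and where a whole thing is asked for, a point or a joint stands for the part that bears it (a point fixed in the world has none). Each returns a list of dicts, best first, with "conf" (0 to 1); they miss things now and then, are a little off and sometimes report something else, mostly with a low value. They report only what shows in the picture. A call takes as long as a camera call. They do not tell look-alikes from the thing itself.
- arm.look_for(label, picture): "centre" ([column, row] as shares, 0 to 1, of the picture: columns of its width, rows of its height, amid what is visible of it).
- arm.trace(label, picture): "region" (384x512 bool, what is visible of it) and "centre" ([column, row] as shares, 0 to 1, of the picture: columns of its width, rows of its height, amid what is visible of it).
- arm.place_of(label, picture): "centre" ([column, row] as shares, 0 to 1, of the picture: columns of its width, rows of its height: a listed point, or the origin of a listed thing).
The state is a dict: "clock": time; "joints": joint angles; "dq": joint speeds; "joint_efforts": joint torques, N m; "position": TCP position; "ee_rot": TCP orientation; "force": force on the tool from outside, world axes, zero at the start; "ft_torque": the same for the moment, N m; "width": opening from 0.0 (shut) to 1.0 (fully open); "gripper_force": force on a finger pad.
Only numpy, scipy, OpenCV 4.12 (cv2) and the standard library are available. Lean on these libraries where they do the work, as an engineer would, in place of code of your own. Each camera call takes 0.05 s, during which the arm holds its last target. There are 200 camera calls.

## Task

The drawer front in the fitting stand gets a new bar handle: take the shorter of the two steel handles, bring it up level and set its two feet squarely over the two screw holes. Press it straight against the front with a steady push of about 10 N (no less than 6, no more than 16 once it is in place; never drive the front back to the end of its springs), only the handle touching the front. Finish while still holding it there with that push, so that I can drive the screws from behind; do not disturb the longer handle, the screwdriver, the mug or the spice jar.

Things in the scene. Friction and masses are not known exactly. Their poses are not given: they have to be found in the camera images.
- stand: Fixed plywood stand, base plate 108 x 190 x 14 mm (x = -4 to 104 mm). x points away from the robot, z up. Origin on the worktop below the middle of the drawer front's outer face (at rest). A 70 mm high bracket at the back carries two rods with springs; on them slides the drawer front: a white board 240 mm wide (y), 70 high, 18 thick, upright, 30 to 100 mm above the worktop.
- drawer_front (a joint): how far the drawer front is pushed back along the stand's +x, in m: 0 at rest, 0.022 at the end of the springs. The springs push back with 1 N per mm (10 mm = 10 N), from 0 N at rest; friction is about 0.2 N.
- screw_holes (a point): midway between the two small dark screw holes, on the drawer front's outer face (towards the robot); axes as the stand's (x into the board, y along it to the left, z up). The holes lie at y = +48 and -48 mm, 65 mm above the worktop, 35 mm below the board's top edge. Moves with the board.
- short_handle: shorter steel bar handle, loose, 0.08 to 0.15 kg, square section 14 x 14 mm, lying flat: bar 110 mm long along y, a post along +x at each end. Origin under the bar's middle, on its underside (bar x = -7 to 7, z = 0 to 14 mm); posts at y = +48 and -48 mm, 82 mm free between them, feet end at x = 39 mm. Starts with the feet away from the robot, within 30 degrees of +x.
- foot_left (a point): centre of the short handle's left foot face, at (39, 48, 7) mm in its frame; axes as the handle's
- foot_right (a point): centre of the short handle's right foot face, at (39, -48, 7) mm in its frame; axes as the handle's
- long_handle: the longer steel handle, bystander: same section and depth, but 174 mm long with posts 160 mm apart; does not fit the holes. Origin and axes as for the short one.
- screwdriver: screwdriver with black grip, lying loose on the worktop to the right, in front of the sink, bystander
- mug: white mug 79 x 110 x 94 mm with handle, bystander; origin at the centre of its underside
- spice_jar: spice jar with red cap, 45 mm across, 106 mm high, bystander to the left; origin at the centre of its underside
Mind the look-alikes: they are no part of the job. Leave any turquoise look-alike of the short_handle alone.

How it is judged:
By the outcome, as a careful person would: the job done as asked, in the order asked, and still so for the second after the job is handed in, while the arm keeps its last pose, push and grip.
It also fails if it takes over 42 s, if anything falls off the work surface, if the arm or the gripper's body presses on something with over 40 N, if the wrist force passes 120 N, or if a joint passes its speed limit or range.

## Working session

There is one attempt and no reset: what is moved stays moved. The work goes in short steps, Python scripts to look and compute and a tool call to move; the robot and the scene stay as the last step left them, time stands still between calls to the robot, and variables do not carry over. Pictures are saved under pics/ and viewed, at most 10 in all, crops included, and the job is handed in when it is done.

Besides the shell and the picture viewer there is one more tool, called after "Call:" as name(argument=value, ...), one argument or row to a line, values as JSON. carry_out: Moves the arm, as the interface text tells. Its arguments: {"type":"object","properties":{"claw":{"type":"array","items":{"type":"number"}},"delta_pos":{"type":"array","items":{"type":"array","items":{"type":"number"}}},"angular":{"type":"array","items":{"type":"array","items":{"type":"number"}}},"force":{"type":"number"}},"required":["claw","delta_pos","angular"]}

```bash
mkdir -p pics; ls; cat > h.py <<'E'
import numpy as np, cv2
from scipy.spatial.transform import Rotation as R
from cell import arm
def shot(n,save=None):
    p=arm.get_image(n)
    if save: cv2.imwrite(f'pics/{save}.png',p['frame'][:,:,::-1])
    return p
def ray(p,uv):
    K,T=p['mtx'],p['T']; d=np.linalg.inv(K)@[uv[0],uv[1],1]
    return T[:3,3],T[:3,:3]@d
def onz(p,uv,z):
    o,d=ray(p,uv); return o+d*(z-o[2])/d[2]
def px(c): return np.array(c)*[512,384]
def proj(p,X):
    T=np.linalg.inv(p['T']); x=T[:3,:3]@X+T[:3,3]; u=p['mtx']@x; return u[:2]/u[2]
E
python3 - <<'E'
from h import *
np.set_printoptions(precision=4,suppress=True)
s=arm.observe(); print(s)
a=shot('scene','scene0'); b=shot('top','top0')
cv2.imwrite('pics/both.png',np.vstack([a['frame'],b['frame']])[:,:,::-1][:, :])
for nm,p in (('scene',a),('top',b)):
    for l in ['short_handle','long_handle','screw_holes','foot_left','foot_right','stand','drawer_front','screwdriver','mug','spice_jar']:
        for r in arm.place_of(l,p)[:3]:
            u=px(r['centre']); print(nm,l,round(r['conf'],2),u.round(1),onz(p,u,0.0).round(4))
    print(p['T'],p['mtx'])
E
```

```text
pics
{'clock': 0.0, 'joints': array([ 1.2364,  0.4352,  0.0249,  1.5741, -0.0116,  1.134 , -0.0751]), 'dq': array([ 0.0013, -0.0009,  0.0008, -0.0009, -0.0001,  0.0004,  0.    ]), 'joint_efforts': array([  0.0012, -66.7863,   0.9854, -31.4457,  -0.0606,   0.0429,
         0.0002]), 'position': array([ 0.1434, -0.6078,  0.2259]), 'ee_rot': array([-3.119 , -0.363 ,  0.0005]), 'force': array([ 0.0414, -0.6225, -0.4869]), 'ft_torque': array([-0.0441, -0.0094, -0.0408]), 'gripper_force': 0.0, 'width': 1.0014470989943187}
scene short_handle 0.7 [157.9 277.7] [0.4213 0.6931 0.    ]
scene short_handle 0.68 [246.7 228.2] [0.4258 0.3153 0.    ]
scene long_handle 0.65 [287.3 201. ] [0.4554 0.0349 0.    ]
scene screw_holes 0.86 [255. 181.] [ 0.7077 -0.0466  0.    ]
scene foot_left 0.69 [144.3 269.1] [0.4873 0.6954 0.    ]
scene foot_left 0.52 [224.7 227. ] [0.4921 0.3603 0.    ]
scene foot_right 0.64 [176.  263.7] [0.4385 0.6165 0.    ]
scene foot_right 0.52 [248.6 219.1] [0.468  0.2593 0.    ]
scene stand 0.59 [256.  192.4] [0.6141 0.0519 0.    ]Traceback (most recent call last):
  File "<stdin>", line 8, in <module>
ValueError: it knows: foot_left, foot_right, long_handle, mug, screw_holes, screwdriver, short_handle, spice_jar, stand
```

```bash
python3 - <<'E'
from h import *
np.set_printoptions(precision=4,suppress=True)
a=shot('scene','scene1'); b=shot('top','top1')
cv2.imwrite('pics/both.png',cv2.resize(np.vstack([a['frame'],b['frame']])[:,:,::-1],(400,600)))
for nm,p in (('top',b),('scene',a)):
    for l in ['short_handle','long_handle','screw_holes','foot_left','foot_right','stand','screwdriver','mug','spice_jar']:
        for r in arm.place_of(l,p)[:3]:
            z=.065 if l=='screw_holes' else .007 if 'foot' in l else 0
            u=px(r['centre']); print(nm,l,round(r['conf'],2),u.round(1),onz(p,u,z).round(4))
    print(p['T'],p['mtx'])
E
```

```text
top short_handle 0.6 [125.6 197.3] [0.419  0.6855 0.    ]
top short_handle 0.55 [223.7 199.1] [0.4215 0.3378 0.    ]
top long_handle 0.68 [303.8 193.2] [0.4497 0.0548 0.    ]
top screw_holes 0.76 [305.1 145. ] [0.6121 0.0607 0.065 ]
top foot_left 0.63 [122.8 174.1] [0.5006 0.6966 0.007 ]
top foot_left 0.55 [216.7 185.7] [0.4681 0.3633 0.007 ]
top foot_right 0.59 [218.1 181.9] [0.4816 0.3587 0.007 ]
top foot_right 0.56 [141.9 196.4] [0.4236 0.6259 0.007 ]
top foot_right 0.45 [241.3 192.5] [0.4463 0.2758 0.007 ]
top screwdriver 0.72 [378.8 219.1] [ 0.365  -0.2112  0.    ]
top screwdriver 0.54 [226.6 201.1] [0.4147 0.3272 0.    ]
top mug 0.76 [181.1 154.7] [0.5754 0.4941 0.    ]
top spice_jar 0.61 [161.5 190.6] [0.4459 0.5592 0.    ]
[[ 0.0256 -0.9985  0.0489  0.4127]
 [-0.9997 -0.0254  0.0048  0.212 ]
 [-0.0036 -0.049  -0.9988  1.4727]
 [ 0.      0.      0.      1.    ]] [[415.8841   0.     257.6661]
 [  0.     415.8841 182.1261]
 [  0.       0.       1.    ]]
scene short_handle 0.67 [160.6 277.2] [0.4174 0.6866 0.    ]
scene short_handle 0.56 [243.7 228.3] [0.4335 0.3227 0.    ]
scene
[... 167 characters left out ...]
0.065 ]
scene foot_left 0.57 [224.5 226.5] [0.4859 0.3669 0.007 ]
scene foot_left 0.53 [142.9 267.3] [0.4889 0.698  0.007 ]
scene foot_right 0.83 [177.2 265.2] [0.4208 0.6248 0.007 ]
scene foot_right 0.52 [247.8 217.9] [0.4677 0.2637 0.007 ]
scene stand 0.68 [257.8 194.6] [0.5921 0.0651 0.    ]
scene screwdriver 0.67 [336.8 187.6] [ 0.3726 -0.2254  0.    ]
scene mug 0.68 [179.5 235.7] [0.5659 0.5057 0.    ]
scene spice_jar 0.66 [190.3 252.5] [0.4542 0.5488 0.    ]
[[-0.7471 -0.2589  0.6122 -0.3531]
 [-0.6646  0.3038 -0.6826  1.1386]
 [-0.0093 -0.9169 -0.399   0.6301]
 [ 0.      0.      0.      1.    ]] [[360.4372   0.     254.7528]
 [  0.     360.4372 193.0112]
 [  0.       0.       1.    ]]
```

View pics/top1.png

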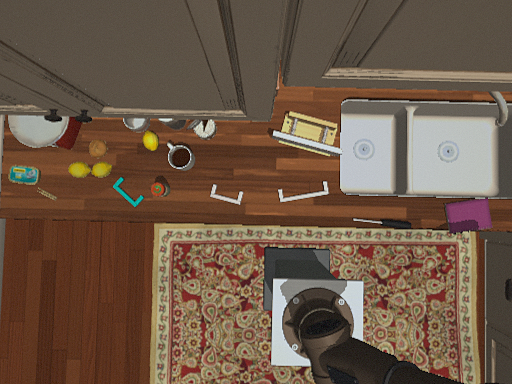

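View pics/scene1.png

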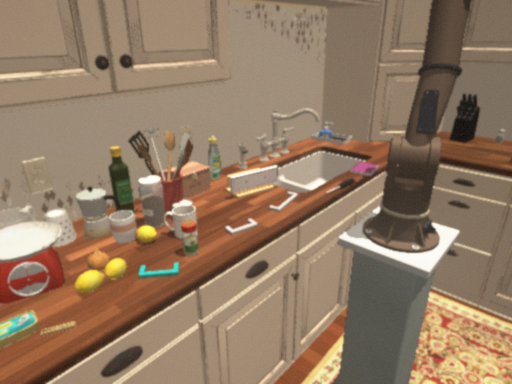

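The top view shows three candidates for the short handle:
- Turquoise handle at about (128,192): a look-alike, so I leave it alone.
- Grey short handle at about (227,194).
- Longer grey handle at about (303,192), which doesn't fit the holes.

The drawer front runs from (272,132) to (341,152). The scene view agrees: turquoise (159,270), grey short (241,227), long (285,200). I choose the grey short one and check it in a crop.

```bash
python3 - <<'E'
from h import *
np.set_printoptions(precision=4,suppress=True)
b=cv2.imread('pics/top1.png'); a=cv2.imread('pics/scene1.png')
c1=cv2.resize(b[115:215,200:350],None,fx=4,fy=4,interpolation=cv2.INTER_CUBIC)[:, :600]
cv2.imwrite('pics/crop1.png',c1)
w=shot('wrist'); print(w['T'],w['mtx'])
p=shot('top'); f=p['frame']
m=((f.min(2)>120)&(f.max(2).astype(int)-f.min(2)<40)).astype(np.uint8)
n,l,st,ce=cv2.connectedComponentsWithStats(m)
for i in range(1,n):
    if st[i,4]>40 and 200<ce[i][0]<350 and 115<ce[i][1]<215:
        ys,xs=np.where(l==i); r=cv2.minAreaRect(np.stack([xs,ys],1).astype(np.float32)); bx=cv2.boxPoints(r)
        print(st[i],ce[i],r); print([onz(p,q,.1 if ce[i][1]<160 else .014).round(4)[:2] for q in bx])
E
```

```text
[[ 0.2296 -0.932  -0.2806  0.219 ]
 [-0.9733 -0.2199 -0.0659 -0.5896]
 [-0.0003  0.2883 -0.9576  0.3847]
 [ 0.      0.      0.      1.    ]] [[297.3186   0.     252.6443]
 [  0.     297.3186 191.2425]
 [  0.       0.       1.    ]]
[194 119  21  19 233] [204.8798 128.6438] ((205.50003051757812, 128.00001525878906), (16.26345443725586, 20.50609588623047), 45.0)
[array([0.6496, 0.4399]), array([0.6994, 0.3931]), array([0.6618, 0.3537]), array([0.612 , 0.4004])]
[278 181  51  21 263] [303.6198 194.0304] ((302.9370422363281, 191.33340454101562), (13.32441234588623, 49.11873245239258), 79.91940307617188)
[array([0.4614, 0.1485]), array([ 0.4959, -0.0204]), array([ 0.4501, -0.0294]), array([0.4157, 0.1393])]
[210 184  33  21 190] [225.5737 196.0579] ((226.12661743164062, 193.9402313232422), (30.832489013671875, 13.157586097717285), 14.534454345703125)
[array([0.4295, 0.3864]), array([0.4745, 0.3762]), array([0.45  , 0.2707]), array([0.4051, 0.281 ])]
```

View pics/crop1.png

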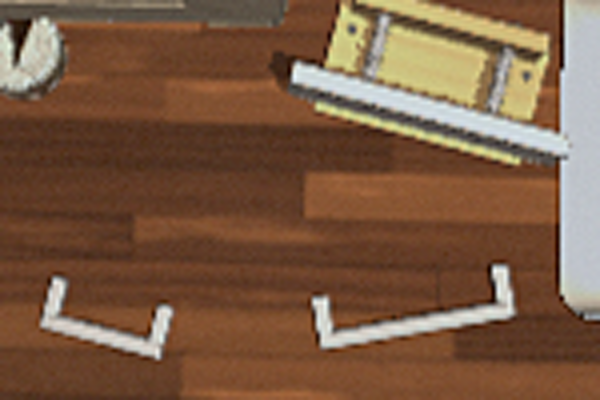

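Call:
carry_out(
  claw=[9, 9, 9, 9, 9, 9, 9, 9, 9, 9, 9, 9],
  delta_pos=[
    [2.8, -2, 0],
    [2.8, -2, 0],
    [2.8, -2, 0],
    [2.8, -2, 0],
    [2.8, -2, 0],
    [2.8, -2, 0],
    [2.8, -2, 0],
    [2.8, -2, 0],
    [2.8, -2, 0],
    [2.8, -2, 0],
    [2.8, -2, 0],
    [2.8, -2, 0],
  ],
  angular=[
    [0, 0, 0],
    [0, 0, 0],
    [0, 0, 0],
    [0, 0, 0],
    [0, 0, 0],
    [0, 0, 0],
    [0, 0, 0],
    [0, 0, 0],
    [0, 0, 0],
    [0, 0, 0],
    [0, 0, 0],
    [0, 0, 0],
  ],
)

```text
clock: 2.7
position: [0.4163, -0.2965, 0.2269]
ee_rot: [3.12, 0.363, 0.001]
force: [1.1, -0.7, -0.4]
width: 0.982
gripper_force: 0.0
```

The crop shows the chosen handle on the left, a plain grey U about 30 px wide, and the long one on the right, about 48 px. The drawer front is above them. The choice is confirmed.

Call:
carry_out(
  claw=[9, 9, 9, 9, 9, 9, 9, 9, 9, 9, 9, 9, 9, 9, 9, 9, 9, 9, 9, 9],
  delta_pos=[
    [1, -4.35, 0],
    [1, -4.35, 0],
    [1, -4.35, 0],
    [1, -4.35, 0],
    [1, -4.35, 0],
    [1, -4.35, 0],
    [1, -4.35, 0],
    [1, -4.35, 0],
    [1, -4.35, 0],
    [1, -4.35, 0],
    [1, -4.35, 0],
    [1, -4.35, 0],
    [1, -4.35, 0],
    [1, -4.35, 0],
    [0, 0, 0],
    [0, 0, 0],
    [0, 0, 0],
    [0, 0, 0],
    [0, 0, 0],
    [0, 0, 0],
  ],
  angular=[
    [0, 0, 0],
    [0, 0, 0],
    [0, 0, 0],
    [0, 0, 0],
    [0, 0, 0],
    [0, 0, 0],
    [0, 0, 0],
    [0, 0, 0],
    [0, 0, 0],
    [0, 0, 0],
    [0, 0, 0],
    [0, 0, 0],
    [0, 0, 0],
    [0, 0, 0],
    [0, 0, -0.14],
    [0, 0, -0.14],
    [0, 0, -0.14],
    [0, 0, -0.14],
    [0, 0, -0.14],
    [0, 0, -0.14],
  ],
)

```text
clock: 4.7
position: [0.412, 0.3273, 0.2268]
ee_rot: [2.697, 1.611, 0.0]
force: [0.6, 0.3, -0.5]
width: 0.982
gripper_force: 0.0
```

```bash
python3 - <<'E'
from h import *
np.set_printoptions(precision=4,suppress=True)
s=arm.observe(); print(s['joints'],s['position'],s['ee_rot'],s['clock'])
w=shot('wrist','w1'); print(w['T'])
E
```

```text
[-0.1956  0.3769 -0.762   1.7668  0.2875  1.1126 -1.545 ] [0.412  0.3273 0.2268] [2.6966 1.6115 0.0003] 4.7
[[ 0.8806 -0.4536 -0.1368  0.4485]
 [-0.4738 -0.8435 -0.253   0.3966]
 [-0.0006  0.2877 -0.9577  0.3848]
 [ 0.      0.      0.      1.    ]]
```

View pics/w1.png

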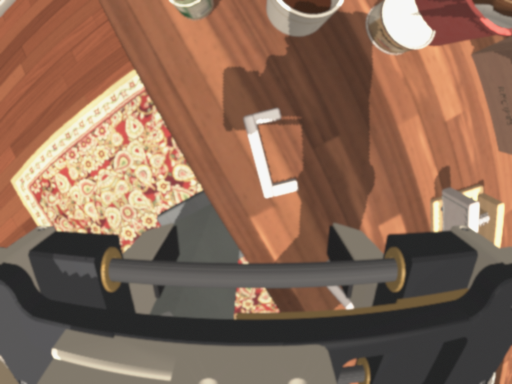

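The wrist view shows the short handle with corners at about (250,125) and (268,192) and its feet pointing right. I'll fit its pose with the fisheye model.

```bash
cat >> h.py <<'E'
from scipy.optimize import minimize
def wproj(p,X):
    X=np.atleast_2d(X); T=np.linalg.inv(p['T'])
    x=X@T[:3,:3].T+T[:3,3]
    if p.get('pin'): u=x@p['mtx'].T; return u[:,:2]/u[:,2:]
    return cv2.fisheye.projectPoints(x[:,None],np.zeros(3),np.zeros(3),p['mtx'],np.zeros(4))[0][:,0]
def wonz(p,uv,z):
    n=cv2.fisheye.undistortPoints(np.array(uv,float).reshape(1,-1,2),p['mtx'],np.zeros(4))[0]
    d=np.c_[n,np.ones(len(n))]@p['T'][:3,:3].T; o=p['T'][:3,3]
    return o+d*((z-o[2])/d[:,2])[:,None]
def box(a,b):
    return np.array([[x,y,z] for x in (a[0],b[0]) for y in (a[1],b[1]) for z in (a[2],b[2])])/1000.
HB=[box((-7,-55,0),(7,55,14)),box((7,41,0),(39,55,14)),box((7,-55,0),(39,-41,14))]
def render(p,pos,yaw,boxes=HB,S=8):
    m=np.zeros((384,512),np.uint8); Rz=R.from_euler('z',yaw).as_matrix()
    for b in boxes:
        h=cv2.convexHull(wproj(p,b@Rz.T+pos).astype(np.float32))
        cv2.fillConvexPoly(m,np.round(h*16).astype(np.int32),255,cv2.LINE_AA,4)
    return m/255.
def mask(p,thr=120,sat=45):
    f=p['frame'].astype(int); return (f.min(2)>thr)&(f.max(2)-f.min(2)<sat)
def fit(p,m,x0,z):
    m=m.astype(float)
    def c(v):
        r=render(p,[v[0],v[1],z],v[2]); return 1-np.minimum(r,m).sum()/np.maximum(r,m).sum()
    best=minimize(c,x0,method='Nelder-Mead',options=dict(initial_simplex=np.array(x0)+np.array([[0,0,0],[.008,0,0],[0,.008,0],[0,0,.1]]),xatol=1e-5,fatol=1e-5))
    return best.x,best.fun
E
python3 - <<'E'
from h import *
np.set_printoptions(precision=4,suppress=True)
w=shot('wrist'); s=arm.observe()
for r in arm.place_of('short_handle',w)[:2]+arm.place_of('foot_left',w)[:1]+arm.place_of('foot_right',w)[:1]: print(r['conf'],px(r['centre']),wonz(w,px(r['centre']),0.004))
m=mask(w).astype(np.uint8)
n,l,st,ce=cv2.connectedComponentsWithStats(m)
i=min((i for i in range(1,n) if st[i,4]>200),key=lambda i:np.hypot(*(ce[i]-[268,155]))); print(st[i],ce[i])
for x0 in ([.42,.33,-.23],[.415,.325,-.2]):
    v,f=fit(w,l==i,x0,0); print(v,np.degrees(v[2]),f)
t=shot('top'); t['pin']=1
n,l,st,ce=cv2.connectedComponentsWithStats(mask(t).astype(np.uint8))
i=min((i for i in range(1,n) if st[i,4]>50),key=lambda i:np.hypot(*(ce[i]-[226,196])))
print('top',fit(t,l==i,v,0))
Rt=R.from_rotvec(s['ee_rot']).as_matrix(); print(Rt)
print('tool delta to handle origin', Rt.T@(np.array([v[0],v[1],.0])-s['position']))
E
```

```text
0.66 [257.1776 156.9024] [[0.4213 0.3342 0.004 ]]
0.91 [280.9856 115.008 ] [[0.4734 0.3685 0.004 ]]
0.87 [294.7072 183.7824] [[0.449  0.2788 0.004 ]]
[ 244  109   54   89 1525] [265.3154 154.0807]
[ 0.4241  0.3339 -0.2397] -13.731398517375608 0.13708505358275558
[ 0.4242  0.3339 -0.2306] -13.210694297199895 0.13637771415202604
top (array([ 0.4242,  0.3339, -0.2306]), np.float64(1.0))
[[ 0.4769  0.879  -0.0002]
 [ 0.879  -0.4769  0.    ]
 [-0.0001 -0.0002 -1.    ]]
tool delta to handle origin [0.0117 0.0075 0.2267]
```

Call:
carry_out(
  claw=[9, 9, 9, 9, 9, 7, 7, 7, 7, 7, 7, 7, 7, 7, 7, 7, 7],
  delta_pos=[
    [1.2, 0.75, 0],
    [0, 0, 0],
    [0, 0, 0],
    [0, 0, 2.4],
    [0, 0, 2.4],
    [0, 0, 2.4],
    [0, 0, 2.4],
    [0, 0, 2.4],
    [0, 0, 2.4],
    [0, 0, 2.4],
    [0, 0, 2.4],
    [0, 0, 1.2],
    [0, 0, 0.6],
    [0, 0, 0.6],
    [0, 0, 0.3],
    [0, 0, 0.2],
    [0, 0, 0],
  ],
  angular=[
    [0, 0, 0],
    [0, 0, -0.13],
    [0, 0, -0.13],
    [0, 0, 0],
    [0, 0, 0],
    [0, 0, 0],
    [0, 0, 0],
    [0, 0, 0],
    [0, 0, 0],
    [0, 0, 0],
    [0, 0, 0],
    [0, 0, 0],
    [0, 0, 0],
    [0, 0, 0],
    [0, 0, 0],
    [0, 0, 0],
    [0, 0, 0],
  ],
)

```text
clock: 6.7
position: [0.4244, 0.3344, 0.006]
ee_rot: [2.471, 1.94, 0.001]
force: [-0.2, 0.2, 0.3]
width: 0.76
gripper_force: 0.0
```

```bash
python3 - <<'E'
from h import *
s=arm.observe(); print(s)
w=shot('wrist','w2')
E
```

```text
{'clock': 6.7, 'joints': array([-0.31894258,  0.67629514, -0.63125371,  1.95091765,  0.60336401,
        0.70929416, -1.55804288]), 'dq': array([ 0.00266978, -0.00414797, -0.00404336,  0.00073681, -0.00093834,
        0.00257705,  0.00166931]), 'joint_efforts': array([-1.30460775e-01, -6.52352571e+01, -1.11594012e+01, -1.87255061e+01,
        4.16138477e-02, -1.66249224e-01, -5.35583007e-02]), 'position': array([0.42439747, 0.33436381, 0.00599988]), 'ee_rot': array([2.47067909e+00, 1.94029251e+00, 8.26579662e-04]), 'force': array([-0.21772526,  0.22836467,  0.28540072]), 'ft_torque': array([ 0.00602663, -0.07491517, -0.03294091]), 'gripper_force': 0.0, 'width': 0.7595590925984406}
```

View pics/w2.png

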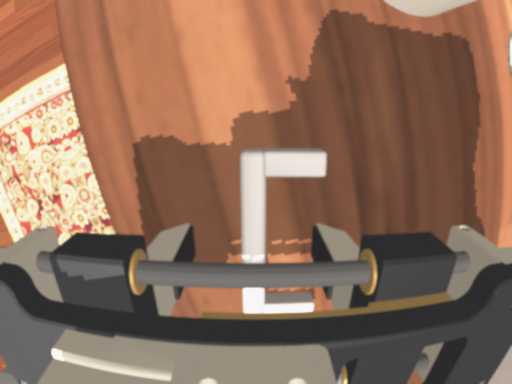

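The handle lies square between the fingers, with its bar at column ~255 and the fingers at ~190 and ~320. I'll lower a little further and close.

Call:
carry_out(
  claw=[7, 7, 4, 2, 1, 1, 1, 1, 1, 1, 1, 1, 1, 1],
  delta_pos=[
    [0, 0, 0.2],
    [0, 0, 0.2],
    [0, 0, 0],
    [0, 0, 0],
    [0, 0, 0],
    [0, 0, 0],
    [0, 0, 0],
    [0, 0, 0],
    [0, 0, 0],
    [0, 0, 0],
    [0, 0, 0],
    [0, 0, 0],
    [0, 0, 0],
    [0, 0, 0],
  ],
  angular=[
    [0, 0, 0],
    [0, 0, 0],
    [0, 0, 0],
    [0, 0, 0],
    [0, 0, 0],
    [0, 0, 0],
    [0, 0, 0],
    [0, 0, 0],
    [0, 0, 0],
    [0, 0, 0],
    [0, 0, 0],
    [0, 0, 0],
    [0, 0, 0],
    [0, 0, 0],
  ],
  force=35,
)

```text
clock: 8.15
position: [0.4242, 0.3342, 0.0017]
ee_rot: [2.47, 1.941, 0.0]
force: [0.0, -0.4, 0.5]
width: 0.146
gripper_force: 35.0
```

Call:
carry_out(
  claw=[1, 1, 1, 1, 1, 1, 1, 1, 1, 1, 1, 1, 1, 1, 1, 1, 1, 1],
  delta_pos=[
    [0, 0, -1],
    [0, 0, -2],
    [0, 0, -2.5],
    [0, 0, -2.5],
    [0, 0, -2],
    [-2.2, 1.44, 0],
    [-2.2, 1.44, 0],
    [-2.2, 1.44, 0],
    [-2.2, 1.44, 0],
    [-2.2, 1.44, 0],
    [-2.2, 1.44, 0],
    [-2.2, 1.44, 0],
    [-2.2, 1.44, 0],
    [-2.2, 1.44, 0],
    [-2.2, 1.44, 0],
    [0, 0, 0],
    [0, 0, 0],
    [0, 0, 0],
  ],
  angular=[
    [0, 0, 0],
    [0, 0, 0],
    [0, 0, 0],
    [0, 0, 0],
    [0, 0, 0],
    [0, 0, 0],
    [0, 0, 0],
    [0, 0, 0],
    [0, 0, 0],
    [0, 0, 0],
    [0, 0, 0],
    [0, 0, 0],
    [0, 0, 0],
    [0, 0, 0],
    [0, 0, 0.05],
    [0, 0, 0],
    [0, 0, 0],
    [0, 0, 0],
  ],
)

```text
clock: 9.95
position: [0.5117, 0.0875, 0.1021]
ee_rot: [-2.516, -1.88, -0.001]
force: [-0.2, 0.3, -0.9]
width: 0.146
gripper_force: 35.0
```

```bash
python3 - <<'E'
from h import *
np.set_printoptions(precision=4,suppress=True)
s=arm.observe(); print(s['joints'],s['position'],s['force'],s['width'],s['clock'])
w=shot('wrist','w3'); a=shot('scene','s3')
for r in arm.place_of('screw_holes',w)[:2]: print(r['conf'],px(r['centre']))
for r in arm.place_of('screw_holes',a)[:2]: print(r['conf'],px(r['centre']))
W=cv2.resize(w['frame'],(512,384)); 
A=cv2.resize(a['frame'][130:250,190:350],(512,384),interpolation=cv2.INTER_CUBIC)
cv2.imwrite('pics/v3.png',cv2.resize(np.vstack([W,A]),(400,600))[:,:,::-1]); cv2.imwrite('pics/v3s.png',A[:,:,::-1])
E
```

```text
[ 0.262   0.5174 -0.726   1.9299  0.4473  0.8604 -0.9856] [0.5117 0.0875 0.1021] [-0.1841  0.2925 -0.8905] 0.1461957532266149 9.95
0.59 [388.5056 209.5104]
0.91 [253.7984 180.4032]
```

View pics/w3.png

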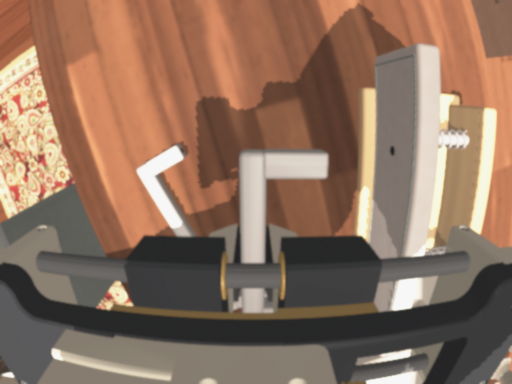

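View pics/v3s.png

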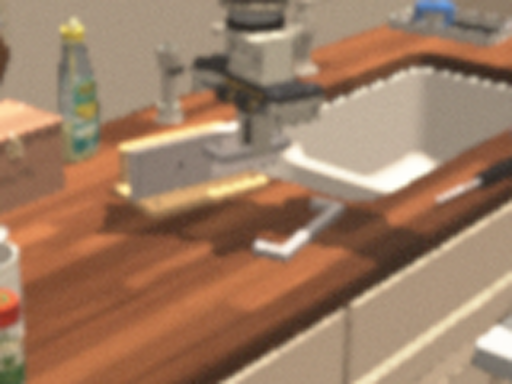

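The wrist view shows the left screw hole at (392,150), and the drawer front's top edge runs from (419,47) down to about (410,235). The held left foot is at (328,165). The scene crop shows the handle held level in front of the board, with the long handle undisturbed. I'll fit the board and the held handle from the same image.

```bash
cat > b.py <<'E'
from h import *
from scipy.optimize import least_squares
np.set_printoptions(precision=4,suppress=True,linewidth=150)
def edges(g,row,a,b,k=2):
    gx=np.gradient(cv2.GaussianBlur(g,(0,0),1.0)[row]); s=gx[a:b]
    i=int(np.argmax(np.abs(s))); j=np.arange(max(i-2,0),min(i+3,len(s))); w=np.abs(s[j])
    return a+(w*j).sum()/w.sum(), s[i]
E
python3 - <<'E'
from b import *
w=shot('wrist'); f=w['frame']; g=f.astype(np.float32).mean(2); s=arm.observe()
print(g[145:156,384:400].astype(int))
print('rows scan')
for r in (70,90,110,130,170,190,210): print(r,g[r,366:446:2].astype(int))
print('col 400,425', g[38:64:1,395].astype(int), g[38:60,428].astype(int))
big=cv2.resize(f[35:175,235:455],None,fx=3.6,fy=3.6,interpolation=cv2.INTER_CUBIC); cv2.imwrite('pics/z3.png',big[:,:,::-1])
print(w['T'])
Rt=R.from_rotvec(s['ee_rot']).as_matrix(); print('tool y',Rt[:,1],np.degrees(np.arctan2(Rt[1,1],Rt[0,1])))
E
```

```text
[[115 116 116 117 116 115 111 104 100 104 112 115 116 116 116 116]
 [115 116 116 116 117 113 102  84  73  85 104 114 116 116 116 116]
 [116 115 116 116 115 109  91  64  49  66  94 110 115 116 116 116]
 [115 116 116 116 114 104  81  52  38  55  85 106 114 116 117 116]
 [115 115 116 116 114 102  76  48  34  51  80 104 114 116 117 117]
 [115 115 116 116 113 102  77  48  34  49  79 103 113 115 117 117]
 [116 116 115 116 114 104  80  50  35  49  80 103 113 115 116 117]
 [116 117 116 115 114 107  85  56  38  53  81 104 113 115 116 117]
 [117 117 116 116 115 109  91  63  44  58  87 106 113 115 116 116]
 [117 117 116 117 116 112 100  80  64  73  95 108 113 115 116 116]
 [117 117 117 117 117 115 109  99  89  93 105 111 114 115 116 116]]
rows scan
70 [ 95  94  96  99 109 123 115 114 115 114 115 115 114 115 114 113 114 113 113 112 113 113 113 113 116 134 163 196 216 221 221 221 220 218 217 216 212
 171 134 137]
90 [197 201 203 203 192 142 118 115 114 115 115 115 114 114 114 114 114 114 114 114 115 115 115 114 114 132 158 190 212 220 218 218 217 217 216 216 215
 185 128 124]
110 [202 206 207 208
[... 515 characters left out ...]
18 117 118 117 118 118 117 117 117 116 116 117 116 116 114 120 140 175 203 218 220 220 219 219 218 218 218 230 240 241
 240 206 132]
210 [238 207 199 178 152 151 147 126 117 117 116 118 118 118 118 118 118 117 116 116 113 130 146 180 206 218 218 217 216 216 216 216 217 236 240 240 235
 156 132 133]
col 400,425 [ 86  84  83  83  83  83  81  81  80  80  82  91 105 114 116 115 114 115 115 112 105  96  98 107 112 114] [125 125 125 125 126 135 158 186 204 214 217 218 218 218 218 218 218 218 217 218 218 218]
[[ 0.959  -0.2713 -0.0823  0.5335]
 [-0.2835 -0.9186 -0.2753  0.1627]
 [-0.0009  0.2873 -0.9578  0.2599]
 [ 0.      0.      0.      1.    ]]
tool y [ 0.9589 -0.2838 -0.0001] -16.48417229490033
```

View pics/z3.png

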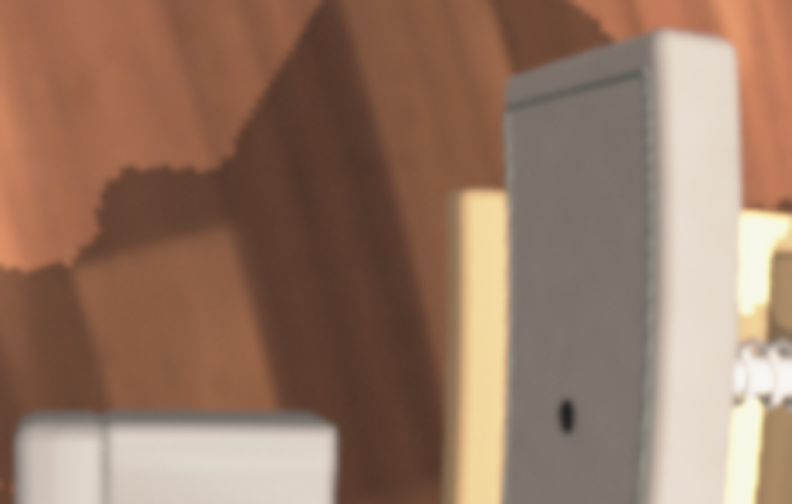

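```bash
cat >> b.py <<'E'
def fitboard(w,top,bot,inner,endo,endi,hole,x0,zfix=None):
    ed=[(top,(0,-60,100),(0,120,100)),(bot,(0,-60,30),(0,120,30)),(inner,(18,-60,100),(18,120,100)),(endo,(0,120,30),(0,120,100)),(endi,(0,120,100),(18,120,100))]
    def X(v,P):
        P=np.atleast_2d(P)/1000.; return P@R.from_euler('z',v[2]).as_matrix().T+[v[0],v[1],v[3] if zfix is None else zfix]
    def res(v):
        r=[]
        for pts,a,b in ed:
            if not len(pts): continue
            t=np.linspace(0,1,40)[:,None]; L=wproj(w,X(v,np.array(a)*(1-t)+np.array(b)*t))
            for q in pts:
                d=L-q; i=np.clip(np.argmin((d**2).sum(1)),1,38); n=L[i+1]-L[i-1]; n/=np.hypot(*n); r.append(n[0]*d[i,1]-n[1]*d[i,0])
        r+=list(2*(wproj(w,X(v,(0,48,65)))[0]-hole)); return np.array(r)
    s=least_squares(res,x0,loss='soft_l1'); return s.x,res(s.x)
def fithandle(w,x0,rmax=232,cmax=345):
    n,l,st,ce=cv2.connectedComponentsWithStats(mask(w)[:rmax,:cmax].astype(np.uint8))
    i=min((i for i in range(1,n) if st[i,4]>500),key=lambda i:np.hypot(*(ce[i]-[265,180])))
    m=np.zeros((384,512)); m[:rmax,:cmax]=l==i
    m[232:]=0
    def c(v):
        r=render(w,[v[0],v[1],v[3]],v[2]); r[rmax:]=0; r[:,cmax:]=0
        return 1-np.minimum(r,m).sum()/np.maximum(r,m).sum()
    b=minimize(c,x0,method='Nelder-Mead',options=dict(initial_simplex=np.array(x0)+np.array([[0]*4,[.004,0,0,0],[0,.004,0,0],[0,0,.04,0],[0,0,0,.006]]),xatol=1e-5,fatol=1e-5,maxiter=600))
    return b.x,b.fun
E
python3 - <<'E'
from b import *
w=shot('wrist'); s=arm.observe(); g=w['frame'].astype(np.float32).mean(2)
d=np.clip(110-g[143:158,384:400],0,None); yy,xx=np.mgrid[143:158,384:400]; hole=np.array([(d*xx).sum(),(d*yy).sum()])/d.sum(); print('hole',hole)
top=[(418.3,70),(418.6,90),(418.6,110),(417.9,130),(415.5,170),(413.6,190),(411.3,210)]
bot=[(375.5,90),(375.6,110),(375.5,130),(374,170),(373,190)]
inner=[(440.1,70),(440.5,90)]
a=(w,top,bot,inner,[(395,49.5)],[(428,44.5)],hole)
v,r=fitboard(*a,[.61,.06,-.28,0.]); print('board',v,np.degrees(v[2])); print(r.round(2))
v2,r=fitboard(*a,[.61,.06,-.28,0.],zfix=0.); print('board z0',v2,np.degrees(v2[2])); print(r.round(2))
h,c=fithandle(w,[s['position'][0],s['position'][1],np.radians(-16.5),s['position'][2]-.0017]); print('handle',h,np.degrees(h[2]),c, s['position'])
for vv in (v,v2):
    Rb=R.from_euler('z',vv[2]).as_matrix(); 
    print('handle in board',Rb.T@(np.array([h[0],h[1],h[3]])-[vv[0],vv[1],0]),'tcp in board',Rb.T@(s['position']-[vv[0],vv[1],0]))
E
```

```text
hole [391.9077 149.9458]
board [ 0.6119  0.06   -0.2383 -0.0044] -13.652777706603434
[-0.52 -0.32 -0.3  -0.04  0.06  0.12  0.12 -0.75 -0.6  -0.61 -0.38 -0.54  0.75  0.8   0.44  0.37  1.6  -0.38]
board z0 [ 0.6094  0.0607 -0.2385  0.    ] -13.666430978421438
[-0.26 -0.06 -0.05  0.2   0.29  0.35  0.34 -1.43 -1.28 -1.29 -1.05 -1.21  1.59  1.63 -0.97 -1.34  0.81  1.42]
handle [ 0.5101  0.0831 -0.2853  0.085 ] -16.345346996182226 0.0911229424356077 [0.5118 0.087  0.1018]
handle in board [-0.1044 -0.0016  0.085 ] tcp in board [-0.1036  0.0026  0.1018]
handle in board [-0.1019 -0.0017  0.085 ] tcp in board [-0.1011  0.0025  0.1018]
```

```bash
python3 - <<'E'
from b import *
w=shot('wrist'); s=arm.observe(); g=w['frame'].astype(np.float32).mean(2); C=w['frame'].astype(int)
print('row165 L',g[165,234:248].astype(int),'R',g[165,320:336].astype(int)); print('row210 bar',g[210,234:274].astype(int))
print('col 300',g[144:156,300].astype(int),'bot',g[172:186,300].astype(int))
Rt=R.from_rotvec(s['ee_rot']).as_matrix()
# tool axes: handle x = tool y, handle y = tool x, handle z = -tool z
H=np.c_[Rt[:,1],Rt[:,0],-Rt[:,2]]; 
def P(x,y,z): return wproj(w,(s['position']+H@(np.array([x,y,z-1.7])/1000.))[None])[0]
for q in [(-7,41,14),(-7,41,0),(39,48,14),(39,48,0),(23,55,14),(23,55,0),(23,41,14),(23,41,0),(-7,20,14),(7,20,14)]: print(q,P(*q))
# top camera board
t=arm.get_image('top'); f=cv2.imread('pics/top1.png').astype(np.float32).mean(2)
up=[];lo=[]
for c in range(277,337,3):
    rc=131.5+(c-273)*22/69+1.5; r0=int(rc)-7; col=f[r0:r0+15,c]; k=int(np.argmax(col[4:11]))+4
    i=k
    while col[i]>150 and i>0: i-=1
    up.append((c,r0+i+(150-col[i])/(col[i+1]-col[i])))
    i=k
    while col[i]>130 and i<14: i+=1
    lo.append((c,r0+i-1+(col[i-1]-130)/(col[i-1]-col[i])))
for n,e in(('up',up),('lo',lo)):
    X=np.array([onz(t,q,.1)[:2] for q in e]); l=cv2.fitLine(X.astype(np.float32),cv2.DIST_HUBER,0,.001,.001).ravel(); 
    y=np.radians(0); a=-np.degrees(np.arctan2(l[0],l[1])) if l[1]>0 else -np.degrees(np.arctan2(-l[0],-l[1]))
    print(n,l,a, 'x at y=.06',l[2]+(.06-l[3])*l[0]/l[1]); print(np.array(e)[:,1].round(1))
E
```

```text
row165 L [ 74  73  72  75  89 116 141 159 172 182 190 192 193 193] R [212 212 212 212 210 205 191 163 123  86  69  65  64  64  62  61]
row210 bar [ 68  67  64  66  72  94 125 149 165 176 186 190 193 194 196 197 200 202 204 205 206 208 209 209 209 208 206 201 191 179 161 135 106  85  81  79  77
  78  76  75]
col 300 [103 104 103 104 104 105 106 113 131 156 177 194] bot [207 206 205 202 192 175 151 123 105 103 102 101 100 100]
(-7, 41, 14) [240.2791 179.7538]
(-7, 41, 0) [241.3211 173.4077]
(39, 48, 14) [330.2878 166.8122]
(39, 48, 0) [324.0535 161.5507]
(23, 55, 14) [300.1909 152.7595]
(23, 55, 0) [296.2274 148.6011]
(23, 41, 14) [299.1715 179.863 ]
(23, 41, 0) [295.4099 173.5413]
(-7, 20, 14) [240.7768 218.322 ]
(7, 20, 14) [267.2935 218.3271]
up [0.2388 0.9711 0.6327 0.0826] -13.816779 x at y=.06 0.62713796
[131.  132.  132.7 133.4 134.  135.1 135.9 136.9 137.5 138.1 139.2 139.9 140.9 141.6 142.4 143.2 144.1 144.6 145.8 146.5]
lo [0.241  0.9705 0.6095 0.0632] -13.943344 x at y=.06 0.6087152
[136.5 137.3 138.4 138.9 139.6 140.6 141.4 142.5 143.1 143.6 144.5 145.6 146.4 147.4 147.9 148.6 149.6 150.4 151.5 152.1]
```

Both cameras agree on the board: yaw about -13.8°, outer face at about (0.609, 0.061). Next I'll square up, drop to hole height and advance to about 12 mm from the front for a check.

Call:
carry_out(
  claw=[1, 1, 1, 1, 1, 1, 1, 1, 1, 1, 1, 1, 1, 1],
  delta_pos=[
    [0, 0, 0],
    [-0.25, 0, 1],
    [0, 0, 1.5],
    [0, 0, 1.2],
    [0, 0, 0.5],
    [0, 0, 0],
    [0, 0.5, 0],
    [0, 1, 0],
    [0, 1.2, 0],
    [0, 1.2, 0],
    [0, 0.7, 0],
    [0, 0.4, 0],
    [0, 0, 0],
    [0, 0, 0],
  ],
  angular=[
    [0, 0, -0.047],
    [0, 0, 0],
    [0, 0, 0],
    [0, 0, 0],
    [0, 0, 0],
    [0, 0, 0],
    [0, 0, 0],
    [0, 0, 0],
    [0, 0, 0],
    [0, 0, 0],
    [0, 0, 0],
    [0, 0, 0],
    [0, 0, 0],
    [0, 0, 0],
  ],
)

```text
clock: 11.75
position: [0.5596, 0.0721, 0.0596]
ee_rot: [-2.473, -1.937, 0.001]
force: [-0.2, -0.4, -1.5]
width: 0.149
gripper_force: 35.0
```

```bash
python3 - <<'E'
from b import *
s=arm.observe(); print(s['joints'],s['position'],s['ee_rot'],s['force'],s['ft_torque'],s['width'],s['clock'])
w=shot('wrist'); f=w['frame']; g=f.astype(np.float32).mean(2)
Rt=R.from_rotvec(s['ee_rot']).as_matrix(); print('yaw',np.degrees(np.arctan2(Rt[1,1],Rt[0,1])),Rt[2])
B=np.array([.609,.0607,0]); Rb=R.from_euler('z',-13.8,degrees=True).as_matrix()
print('tcp in board mm',Rb.T@(s['position']-B)*1000)
pr=lambda q:wproj(w,(B+Rb@(np.array(q)/1000.))[None])[0]
H=np.c_[Rt[:,1],Rt[:,0],-Rt[:,2]]
P=lambda x,y,z: wproj(w,(s['position']+H@(np.array([x,y,z-1.7])/1000.))[None])[0]
h=pr((0,48,65)); print('hole pred',h,'top corner',pr((0,120,100)),pr((0,60,100)))
print('foot pred',P(39,55,14),P(39,41,14),P(39,48,7))
c=h.round().astype(int); print(g[c[1]-12:c[1]+13,c[0]-14:c[0]+14].astype(int))
big=cv2.resize(f[60:240,230:450],None,fx=3.2,fy=3.2,interpolation=cv2.INTER_CUBIC); cv2.imwrite('pics/z4.png',big[:,:,::-1])
E
```

```text
[ 0.2499  0.6321 -0.6794  1.8563  0.522   0.8393 -0.9365] [0.5596 0.0721 0.0596] [-2.473  -1.937   0.0006] [-0.2304 -0.3908 -1.5028] [-0.0234 -0.1037 -0.0132] 0.14854690455339126 11.75
yaw -13.857771564314985 [-0.0001 -0.0005 -1.    ]
tcp in board mm [-50.7356  -0.6991  59.6105]
hole pred [347.615  162.9624] top corner [376.1573  12.2727] [374.0698 151.6606]
foot pred [330.8702 153.1572] [329.2466 179.8709] [326.8637 163.9012]
[[146 133 126 125 125 125 126 125 125 125 126 126 126 125 126 127 127 127 126 126 126 125 127 126 126 125 127 126]
 [144 132 126 125 125 125 125 125 126 126 126 126 125 126 126 126 126 127 126 126 126 126 126 126 126 126 126 126]
 [143 131 126 125 125 125 125 125 125 126 125 125 126 125 125 126 127 127 126 126 126 126 126 126 126 126 127 126]
 [143 130 126 126 125 124 124 125 125 125 126 126 124 121 121 123 126 126 126 125 126 125 126 126 127 127 127 126]
 [143 130 126 126 125 125 124 125 125 126 126 125 118 109 108 115 123 126 126 126 126 127 126 127 127 127 127 127]
 [144 130 126 125 125 124 124 125 125 127 126 122 109  91  84  99 117 125 125 126 126 126 127 
[... 1506 characters left out ...]
 128 127]
 [127 124 124 125 124 125 126 126 127 127 126 126 125 124 123 123 123 123 123 125 126 126 127 127 128 128 128 127]
 [126 124 124 124 125 126 126 126 127 127 126 126 126 126 125 125 124 123 123 124 125 126 127 127 128 128 128 128]
 [126 124 124 124 125 125 125 127 126 127 126 126 126 125 125 125 125 123 123 124 125 126 127 127 128 127 127 128]
 [126 124 124 125 125 125 126 126 127 126 126 126 127 126 126 125 124 124 124 125 125 126 126 127 127 128 127 127]
 [127 125 126 125 125 125 125 127 127 127 126 126 126 126 126 125 124 124 124 125 125 125 127 127 127 128 128 128]
 [127 126 125 125 124 125 125 126 126 126 126 126 127 126 126 125 125 124 125 125 125 125 126 127 127 128 127 127]]
```

View pics/z4.png

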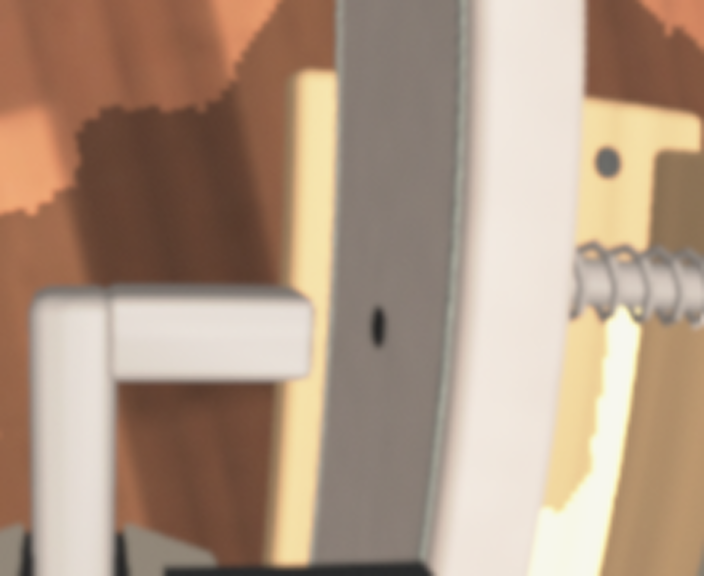

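The check shows the left hole at (347.8,162.0) against a predicted (347.6,163.0). The held post has the same 1 px offset, so the only error left is 0.7 mm sideways. I'll correct that, then advance into light contact.

Call:
carry_out(
  claw=[1, 1, 1, 1, 1, 1, 1, 1, 1],
  delta_pos=[
    [0.07, 0.2, 0],
    [0, 0.3, 0],
    [0, 0.3, 0],
    [0, 0.2, 0],
    [0, 0.2, 0],
    [0, 0.2, 0],
    [0, 0.1, 0],
    [0, 0, 0],
    [0, 0, 0],
  ],
  angular=[
    [0, 0, 0],
    [0, 0, 0],
    [0, 0, 0],
    [0, 0, 0],
    [0, 0, 0],
    [0, 0, 0],
    [0, 0, 0],
    [0, 0, 0],
    [0, 0, 0],
  ],
)

```text
clock: 12.7
position: [0.5743, 0.0692, 0.0596]
ee_rot: [-2.473, -1.937, 0.001]
force: [-2.5, 0.5, -0.3]
width: 0.15
gripper_force: 35.0
```

```bash
cat > st.py <<'E'
from b import *
s=arm.observe(); B=np.array([.609,.0607,0]); Rb=R.from_euler('z',-13.8,degrees=True).as_matrix()
Rt=R.from_rotvec(s['ee_rot']).as_matrix()
print('tcp in board mm',Rb.T@(s['position']-B)*1000,'F',Rb.T@s['force'],'M',Rb.T@s['ft_torque'],'yaw',np.degrees(np.arctan2(Rt[1,1],Rt[0,1])),s['width'],s['clock'])
E
python3 st.py
```

```text
tcp in board mm [-35.6767  -0.0202  59.6467] F [-2.5994 -0.0901 -0.3134] M [ 0.0019  0.4329 -0.0345] yaw -13.858411262878263 0.15012725883227854 12.7
```

Call:
carry_out(
  claw=[1, 1, 1, 1, 1, 1, 1, 1, 1],
  delta_pos=[
    [0, 0.15, 0],
    [0, 0.15, 0],
    [0, 0.15, 0],
    [0, 0.15, 0],
    [0, 0.1, 0],
    [0, 0.05, 0],
    [0, 0, 0],
    [0, 0, 0],
    [0, 0, 0],
  ],
  angular=[
    [0, 0, 0],
    [0, 0, 0],
    [0, 0, 0],
    [0, 0, 0],
    [0, 0, 0],
    [0, 0, 0],
    [0, 0, 0],
    [0, 0, 0],
    [0, 0, 0],
  ],
)

```text
clock: 13.6
position: [0.5804, 0.0677, 0.0595]
ee_rot: [-2.472, -1.937, 0.003]
force: [-7.8, 2.7, 3.2]
width: 0.148
gripper_force: 35.0
```

```bash
python3 st.py; python3 - <<'E'
from b import *
w=shot('wrist'); a=shot('scene'); s=arm.observe(); f=w['frame']; g=f.astype(np.float32).mean(2)
for r in (100,120,140): print(r,edges(g,r,345,400),edges(g,r,300,342))
print(s['force'],s['ft_torque'],s['gripper_force'])
A=cv2.resize(a['frame'][140:230,200:320],(512,384),interpolation=cv2.INTER_CUBIC)
W=cv2.resize(f[60:240,200:440],(512,384),interpolation=cv2.INTER_CUBIC)
cv2.imwrite('pics/z5.png',cv2.resize(np.vstack([W,A]),(400,600))[:,:,::-1])
E
```

```text
tcp in board mm [-29.3942  -0.0417  59.4975] F [-8.2358  0.7742  3.158 ] M [-0.1915  1.6669 -0.056 ] yaw -13.829664635962235 0.14830277778345857 13.6
100 (np.float64(350.0892105396185), np.float32(13.437355)) (np.float64(310.04397600564965), np.float32(-23.345901))
120 (np.float64(349.2655315799273), np.float32(13.242935)) (np.float64(315.06682027486914), np.float32(-19.683548))
140 (np.float64(383.957285071226), np.float32(-15.099541)) (np.float64(314.19224568545974), np.float32(-18.37664))
[-8.7338  0.8383  3.6881] [ 0.2869  1.646  -0.033 ] 35.02962291240692
```

View pics/z5.png

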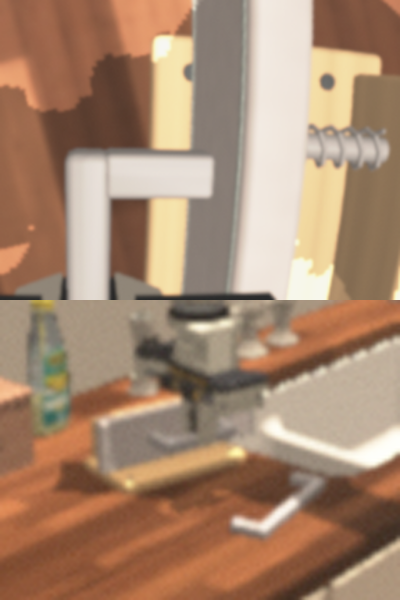

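The wrist view shows the post foot flat against the front and covering the hole. The scene view shows only the handle in contact and the long handle untouched. The push reads about 8.5 N, so I'll trim it up slightly.

Call:
carry_out(
  claw=[1, 1, 1, 1, 1, 1, 1],
  delta_pos=[
    [0, 0.05, -0.01],
    [0, 0.05, -0.01],
    [0, 0, 0],
    [0, 0, 0],
    [0, 0, 0],
    [0, 0, 0],
    [0, 0, 0],
  ],
  angular=[
    [0, 0, 0],
    [0, 0, 0],
    [0, 0, 0],
    [0, 0, 0],
    [0, 0, 0],
    [0, 0, 0],
    [0, 0, 0],
  ],
)

```text
clock: 14.4
position: [0.581, 0.0675, 0.0595]
ee_rot: [-2.471, -1.937, 0.004]
force: [-8.5, 2.2, 2.9]
width: 0.144
gripper_force: 35.0
```

```bash
python3 st.py
```

```text
tcp in board mm [-28.7668  -0.0781  59.5456] F [-8.8048  0.1055  2.889 ] M [-0.0883  1.8206 -0.0537] yaw -13.823759849115016 0.14354697803149194 14.4
```

Call:
carry_out(
  claw=[1, 1, 1, 1, 1],
  delta_pos=[
    [0, 0, 0],
    [0, 0, 0],
    [0, 0, 0],
    [0, 0, 0],
    [0, 0, 0],
  ],
  angular=[
    [0, 0, 0],
    [0, 0, 0],
    [0, 0, 0],
    [0, 0, 0],
    [0, 0, 0],
  ],
)

```text
clock: 14.9
position: [0.5811, 0.0675, 0.0596]
ee_rot: [-2.471, -1.937, 0.004]
force: [-8.0, 1.9, 3.2]
width: 0.146
gripper_force: 35.0
```

```bash
python3 st.py
```

```text
tcp in board mm [-28.7351  -0.0398  59.5773] F [-8.2311 -0.1087  3.2086] M [-0.0935  1.7796 -0.0858] yaw -13.821889998920382 0.1458748808279217 14.9
```

```bash
python3 - <<'E'
from b import *
s=arm.observe(); print(R.from_rotvec(s['ee_rot']).as_matrix()[2], s['joint_efforts'])
E
```

```text
[-0.001  -0.0031 -1.    ] [  1.5238 -68.1821 -10.3729 -27.5495   1.8313  -2.1229   0.0598]
```

Call:
carry_out(
  claw=[1, 1, 1, 1, 1, 1],
  delta_pos=[
    [0, 0.08, -0.01],
    [0, 0, 0],
    [0, 0, 0],
    [0, 0, 0],
    [0, 0, 0],
    [0, 0, 0],
  ],
  angular=[
    [0, 0, 0],
    [0, 0, 0],
    [0, 0, 0],
    [0, 0, 0],
    [0, 0, 0],
    [0, 0, 0],
  ],
)

```text
clock: 15.5
position: [0.5816, 0.0674, 0.0596]
ee_rot: [-2.471, -1.937, 0.005]
force: [-9.2, 1.3, 3.7]
width: 0.146
gripper_force: 35.0
```

```bash
python3 st.py; python3 - <<'E'
from b import *
s=arm.observe(); print(R.from_rotvec(s['ee_rot']).as_matrix()[2])
F=[];
for i in range(6): arm.get_image('top'); F.append(arm.observe()['force'])
F=np.array(F); Rb=R.from_euler('z',-13.8,degrees=True).as_matrix(); print((F@Rb).round(2))
w=shot('wrist'); f=w['frame']; cv2.imwrite('pics/z6.png',cv2.resize(f[60:240,200:440],None,fx=3.2,fy=3.2,interpolation=cv2.INTER_CUBIC)[:,:,::-1])
g=f.astype(np.float32).mean(2)
for r in (80,100,120,135): print(r,g[r,335:395:2].astype(int))
B=np.array([.609,.0607,0])
for dx in (8,9,10,11): print(dx,[wproj(w,(B+Rb@(np.array((dx,y,100))/1000.))[None])[0].round(1) for y in (70,85,95)],[wproj(w,(B+Rb@(np.array((dx+18,y,100))/1000.))[None])[0].round(1) for y in (70,85,95)])
E
```

```text
tcp in board mm [-28.1601  -0.0577  59.5989] F [-9.2311 -0.8909  3.705 ] M [-0.0728  1.9227 -0.063 ] yaw -13.818379599002723 0.14550323902198312 15.5
[-0.001  -0.0034 -1.    ]
[[ -8.57   0.04   2.25]
 [ -9.44  -0.31   2.63]
 [-10.04  -1.15   3.73]
 [ -9.82   0.52   3.13]
 [ -9.24  -0.69   3.22]
 [-10.09  -0.68   3.47]]
80 [123 124 124 124 123 131 155 160 191 212 226 232 232 232 231 231 230 229 229 229 228 228 228 228 227 217 155  93  91  92]
100 [124 123 124 124 121 139 152 167 197 215 228 233 233 232 232 232 231 230 230 229 229 228 228 228 226 218 213 211 210 208]
120 [125 125 125 124 121 154 149 176 202 219 230 232 232 232 231 231 230 230 229 229 229 228 228 228 223 215 211 210 208 206]
135 [124 124 125 125 129 159 159 192 212 226 233 234 233 233 232 232 231 230 230 230 229 229 229 227 215 163 174 202 202 185]
8 [array([343. , 128.1]), array([344.2,  91.3]), array([344.5,  67. ])] [array([382.9, 130.2]), array([384.5,  94.8]), array([385. ,  71.2])]
9 [array([345.4, 128.2]), array([346.5,  91.5]), array([346.8,  67.2])] [array([385. , 130.4]), array([386.7,  95. ]), array([387.1,  71.5])]
10 [array([347.7, 128.3]), array([348.9,  91.6]), array([349.2,  67.4])] [array([387.1, 130.5]), array([388.8,  95.2]), array([389.2,  71.8])]
11 [array([350. , 128.4]), array([351.2,  91.8]), array([351.5,  67.6])] [array([389.1, 130.7]), array([390.9,  95.4]), array([391.3,  72.1])]
```

The push is steady at about 9.6 N. The feet are within about 0.2 mm of the holes in my board frame, and the yaw matches the board. I'm handing in while holding.

```bash
python3 -c "
from cell import arm; print(arm.sign_off())"
```

```text
the job is handed in; nothing more can be done
None
```

I've handed in the job: the arm is still holding the short handle level over the two screw holes, pressing it against the front at about 9.6 N, and I kept the arm clear of the other items; the result of the judging was not reported to me.

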